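# Shut the blue plastering-tool chest

## Task

Shut the lid of the blue tool chest. Its folding stay is locked, so first press down on the orange knee of the blue chest's stay until it is well folded, with the lid still standing open; then push the lid over from behind until it is fully shut. Leave the grey chest open with its stay locked, keep the white tub standing in its place, and take your hand off at the end.

Things in the scene. Friction and masses are not known exactly. Their poses are not given: they have to be found in the camera images.
- blue_chest: Blue open-topped chest fixed to the bench, 220 mm (its x) by 200 (its y) by 110 high; origin at the centre of its underside, z up, yaw within 26 deg of the world axes. Its lid stands open, hinged along x on the +y top edge (y +100, z 110 mm); the stay is near its +x end. A grey chest of the same build stands open beside it; either may be the left one.
- blue_knee (a point): Centre of the orange knee roller of the blue stay, 22 mm in diameter, 26 mm long along the chest's x. Locked, it lies at x +80, y +17, z 156 mm in the chest's frame. Pressed down with 5 to 15 N it snaps past straight and swings down and slightly to +y round the stay's front pivot (x +80, y -65, z 102 mm; radius 98 mm). The stay folds down into the chest.
- blue_stay (a joint): Fold of the blue chest's stay at the knee, rad: 0 = locked (over-centre against its stop), 0.17 = straight, above that broken; 0.35 with the knee pressed 14 mm down, 0.8 at 33 mm; about 2.5 with the lid shut. Stiff: stays where it is left.
- blue_lid (a joint): Angle the blue lid is lowered, rad: 0 = open, leaning 10 deg back past upright (outer corner of free edge at chest y +147, z 305 mm); 1.745 = fully shut. Lid 220 x 200 x 12 mm, inner face on the rim when shut; the free edge swings over towards chest -y. Stiff hinge: stays where left, 2 to 6 N at the edge moves it, but not while the stay is locked.
- grey_knee (a point): Centre of the orange knee of the grey chest's stay, of the same build as the blue one; to be left alone, locked.
- tub_center (a point): Centre of a closed white filler tub with a blue band, 124 mm across its lid and 115 mm high, standing loose on the bench beyond the chests; to be left alone.

How it is judged (in metres and radians):
On the way:
1. the blue stay is broken at its knee (fold above 0.35 rad) while the lid still stands open (lowered by less than 0.5 rad) (value of joint blue_stay above 0.35 rad and value of joint blue_lid below 0.5 rad), for 0.1 s.
At the end, for the whole second after the job is handed in: The blue lid is shut (within 0.1 rad, 20 mm at its edge) and at rest, the grey chest's knee is within 15 mm of where it was (still locked, open), and the tub is within 30 mm of where it was (value of joint blue_lid above 1.645 rad and velocity of joint blue_lid below 0.1 rad/s and distance of grey_knee from where it was at the start of the episode below 0.015 m and distance of tub_center from where it was at the start of the episode below 0.03 m); the robot touches nothing.
It fails at once if the grey chest's stay is broken or its lid lowered (its knee moves more than 15 mm) (distance of grey_knee from where it was at the start of the episode above 0.015 m).
It fails at once if the tub is knocked over (tilted more than 0.5 rad) or shoved more than 50 mm (distance of tub_center from where it was at the start of the episode above 0.05 m or angle between tub_center's own z axis and vertical above 0.5 rad).
It also fails if it takes over 43 s, if anything falls off the work surface, if the arm or the gripper's body presses on something with over 40 N, if the wrist force passes 120 N, or if a joint passes its speed limit or range.

## Robot

A 6-joint arm with a two-finger parallel gripper is mounted at the origin on the work surface. World frame = base frame: x ahead of the robot, y to its left, z up, the work surface at z = 0. Lengths are in mm, angles in rad, forces in N, time in s.
With the tool pointing down it reaches from about 250 to 725 mm from the base axis. Payload 9.7 kg.
Tool frame: the origin (TCP) lies midway between the tips of the shut fingers; the grasp point (between the pads) lies 19 mm behind it (hold_point_z is the z of the grasp point in the tool frame, in mm); z points along the fingers, y is the direction in which the jaws open and shut (so a half turn about z gives the same grasp; the last joint's range is limited). The gripper opens to 85 mm and grips with 20 to 120 N. Pads are 22 mm wide; open, the fingers measure 114 mm over their backs; the gripper's body (76 mm by 85 mm) begins 54 mm behind the grasp point. The pads swing forward as they close: fully open they stand 13 mm farther back than shut.
Start: joints at [1.171, 0.087, 0.176, 1.66, 0, 1.571], TCP at [214.076, 506.625, 231.284] pointing down, gripper open.
Joint ranges: [-3.13, 3.13], [-0.85, 1.81], [-1.15, 1.24], [-2.2, 2.28], [-1.44, 1.52], [-3.14, 3.14]. Speed limits (rad/s): [2.22, 2.22, 2.57, 3.14, 3.14, 3.14].

## Interface

Orientations are given as a unit quaternion [x, y, z, w].
In Python, from bench import get_state, snapshot, calibration, close_job, hold_point_z gives the robot as it stands.
- The arm moves only by the tool drive_tool, never from a script. Its argument "moves" is one flat list of numbers, 6 for each row, row after row: the shift along the world's x, y, z in m, then the turn, a rotation vector about the world's x, y, z in rad. In form: [dx, dy, dz, ax, ay, az, dx, dy, dz, ax, ay, az, ...]. A call has 1 to 20 rows; each row shifts and turns the pose as measured when the row begins; what a row does not reach is not made up. A row lasts 1/8 s, in which the tool goes at most 62.5 mm and 10.7 degrees, less where a joint would pass 70% of its speed; a pose out of reach is approached as far as the arm can. A call with a gripper value outside its range is refused whole. "gripper" is the closure, from 0 (fully open) to 1 (shut), set as the call begins (left out, the last holds). The fingers move at their own pace and stop on an object; "grip_force" is the grip in N (left out, the last holds). Time passes only in rows, so rows that do not move let the fingers close. It gives the time, the measured TCP pose, the force and the opening at its end, in the units of the state.
- get_state(): the state, without advancing time (a new reading comes with each control period).
- snapshot(name): name is "side" or "top" or "wrist"; returns the picture (480x640x3 uint8, red, green, blue); there is no depth.
- calibration(name): a dict with "fx", "fy", "cx", "cy" (pixels), "k1" (the pictures are not rectified: a ray, as slopes to the right and down, at radius r is drawn at 1 + k1 r^2 times it, then the intrinsics apply), "position" and "orientation" of the camera in the world. Camera axes: x right, y down, z forward; pixel columns grow to the right and rows downward; lengths in mm; the calibration is good to about 2 mm. A picture is of the moment at which its call begins: read the wrist's pose just before it. calibration takes no time and is no camera call; for the wrist camera it gives the pose at the moment of the call.
- close_job(): hands the job in, once; it reports no verdict.
The state is a dict: "time": time; "joints": joint angles; "joint_velocities": joint speeds; "joint_efforts": joint torques, N m; "position": TCP position; "ee_rot": TCP orientation; "wrist_force": force on the tool from outside, world axes, zero at the start; "moment": the same for the moment, N m; "finger_gap": finger opening in mm.
Only numpy, scipy, OpenCV 4.12 (cv2) and the standard library are available. Lean on these libraries where they do the work, as an engineer would, in place of code of your own. Each camera call takes 0.05 s, during which the arm holds its last target.

## Working session

There is one attempt and no reset: what is moved stays moved. The work goes in short steps, Python scripts to look and compute and a tool call to move; the robot and the scene stay as the last step left them, time stands still between calls to the robot, and variables do not carry over. Pictures are saved under pics/ and viewed, and the job is handed in when it is done.

Besides the shell and the picture viewer there is one more tool, called after "Emit:" as name(argument=value, ...), one argument or row to a line, values as JSON. drive_tool: Moves the arm, as the interface text tells. Its arguments: {"type":"object","properties":{"moves":{"type":"array","items":{"type":"number"}},"gripper":{"type":"number"},"grip_force":{"type":"number"}},"required":["moves"]}

```bash
mkdir -p pics; ls; python3 - <<'E'
from bench import *
import cv2
print(get_state())
for n in ["side","top","wrist"]:
    print(n,calibration(n))
    cv2.imwrite(f"pics/{n}0.png",snapshot(n)[:,:,::-1])
E
```

```text
pics
{'time': 0.0, 'joints': array([ 1.17102065e+00,  8.74565364e-02,  1.75112462e-01,  1.65981266e+00,
       -1.28770350e-05,  1.57082554e+00]), 'joint_velocities': array([ 4.73667359e-04,  6.24410555e-04, -5.81153647e-04, -1.93250940e-04,
       -2.27983014e-04, -5.69622099e-05]), 'joint_efforts': array([-2.55414079e-04, -5.20385778e+01,  4.64806008e+01,  1.61489344e-02,
        4.35288030e-05,  1.27994997e-05]), 'position': array([213.97543397, 506.40675484, 230.57390391]), 'ee_rot': array([ 1.98573671e-01,  9.80085728e-01, -6.67941910e-04, -1.28741077e-04]), 'wrist_force': array([-0.32290142,  0.04099425, -0.12280229]), 'moment': array([-0.01954647,  0.01496187, -0.00506066]), 'finger_gap': 85.81386907013075}
side {'fx': 498.6556889136161, 'fy': 498.6556889136161, 'cx': 326.00516431266175, 'cy': 222.99441258232224, 'k1': 0.01742134206799504, 'position': array([798.76255097, 812.3572219 , 704.12504788]), 'orientation': array([ 0.11820093,  0.88313706, -0.45029339, -0.05773496])}
top {'fx': 567.5643546820143, 'fy': 567.5643546820143, 'cx': 313.25479348882965, 'cy': 240.41590968959937, 'k1': -0.043913916654077796, 'position': array([ 489.39452887,   53.0301133 , 1037.05612761]), 'orientation': array([ 0.71027272, -0.69970362,  0.05482422, -0.05405376])}
wrist {'fx': 342.9432645822824, 'fy': 342.9432645822824, 'cx': 319.2232144645745, 'cy': 235.86165379121405, 'k1': -0.061190120189244954, 'position': array([152.03166598, 533.84431347, 372.5736073 ]), 'orientation': array([0.82532462, 0.5480468 , 0.07445468, 0.11375618])}
```

View pics/side0.png

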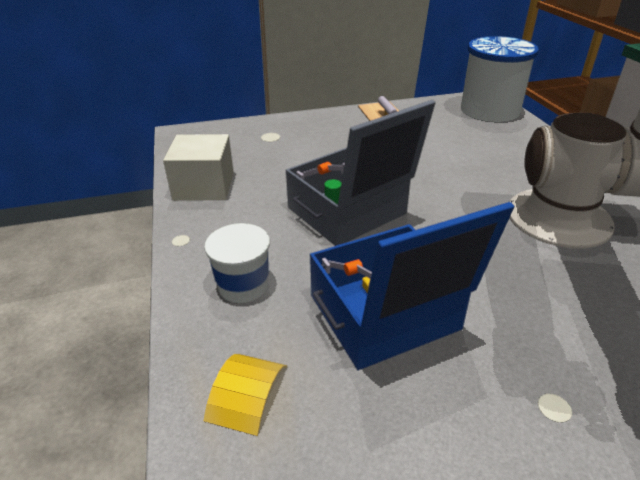

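View pics/top0.png

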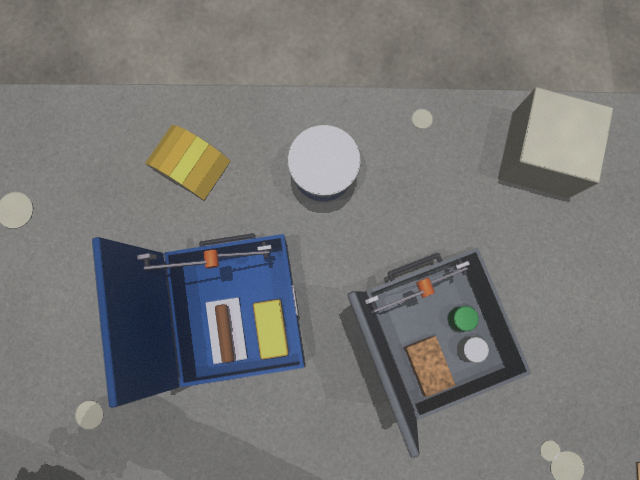

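View pics/wrist0.png

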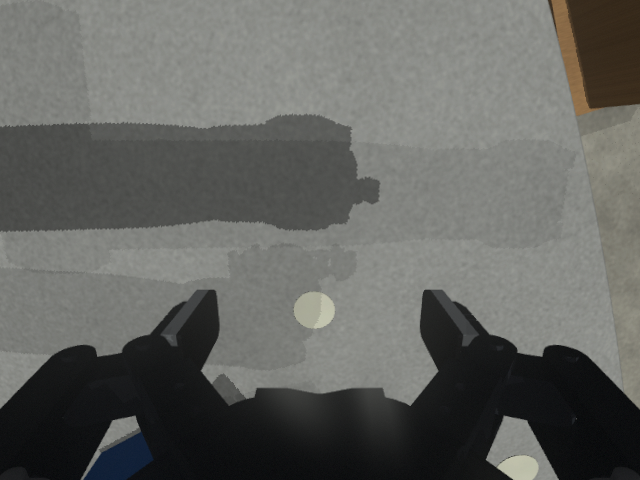

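The top view shows the blue chest on the left: lid on the world +y side, knee near (211,259). The grey chest is on the right, with the tub beyond at (324,162). I'll zoom in for precise corner pixels.

```bash
python3 - <<'E'
import cv2
a=cv2.imread("pics/top0.png")[220:420,85:315]; cv2.imwrite("pics/topz.png",cv2.resize(a,None,fx=3,fy=3,interpolation=cv2.INTER_CUBIC)[:600,:690])
a=cv2.imread("pics/side0.png")[195:375,290:530]; cv2.imwrite("pics/sidez.png",cv2.resize(a,None,fx=3,fy=3,interpolation=cv2.INTER_CUBIC))
E
```

```text
(no output)
```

View pics/topz.png

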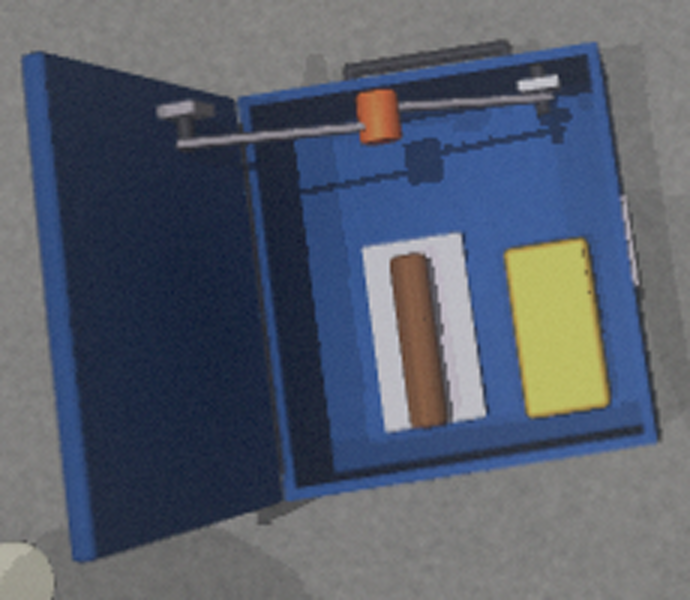

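View pics/sidez.png

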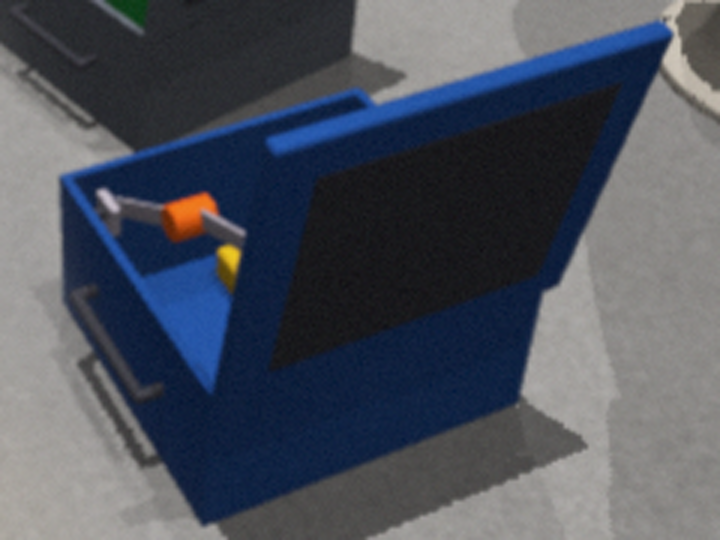

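```bash
cat > h.py <<'E'
import numpy as np, cv2
from scipy.spatial.transform import Rotation as R
from scipy.optimize import least_squares
from bench import *
def proj(c,P):
    P=np.atleast_2d(P); q=R.from_quat(c["orientation"]).inv().apply(P-c["position"])
    s=q[:,:2]/q[:,2:]; s=s*(1+c["k1"]*(s**2).sum(1,keepdims=True))
    return s*[c["fx"],c["fy"]]+[c["cx"],c["cy"]]
def tri(obs):
    return least_squares(lambda p:np.concatenate([(proj(c,p)[0]-u) for c,u in obs]),[500,100,100])
def fit(obs):
    def f(v):
        Rz=R.from_euler('z',v[2])
        return np.concatenate([(proj(c,Rz.apply(p)+[v[0],v[1],0])[0]-u) for c,p,u in obs])
    return least_squares(f,[500,150,0])
E
python3 - <<'E'
from h import *
T=calibration("top");S=calibration("side")
obs=[(T,[110,-100,110],[284,234.3]),(T,[-110,-100,110],[304,366.7]),(T,[110,147,305],[92.7,237.7]),(T,[-110,147,305],[111.7,406.7]),
(S,[110,-100,110],[311,254]),(S,[110,100,0],[359,369.3]),(S,[-110,100,0],[463,329.3]),(S,[110,147,305],[380.7,245.7]),(S,[-110,147,305],[513.3,206.7])]
r=fit(obs);print(r.x,np.round(r.fun.reshape(-1,2),1))
Rz=R.from_euler('z',r.x[2])
for n,p in dict(knee=[80,17,156],front=[80,-65,102],edge=[0,147,305],edgep=[110,147,305],hinge=[0,100,110]).items(): print(n,Rz.apply(p)+[r.x[0],r.x[1],0])
k=tri([(T,[211.7,258.7]),(S,[353.3,267.3])]);print(k.x,k.fun)
k=tri([(T,[426,288]),(S,[324.5,168])]);print("grey",k.x,k.fun)
E
```

```text
[5.18535019e+02 1.81937383e+02 1.71053612e-01] [[-0.3 -0.6]
 [ 0.1  0.9]
 [-2.   0.3]
 [-3.6  1.8]
 [-2.6 -2.3]
 [-2.8 -0.6]
 [-1.9 -1.9]
 [-0.1 -1.3]
 [ 1.2 -3. ]]
knee [594.4737451  212.30693882 156.        ]
front [608.43184076 131.50364949 102.        ]
edge [493.51257948 326.79206028 305.        ]
edgep [601.90723589 345.51633494 305.        ]
hinge [501.51295138 280.47797982 110.        ]
[593.81288151 212.64428614 152.89494273] [-0.37828351  0.92979526 -1.06855326 -0.10117955]
grey [ 553.59563957 -123.73870887  152.27163006] [-0.17436261  0.48632435 -0.72699842 -0.10553854]
```

Emit:
drive_tool(
  moves=[0, 0, 0.04, 0, 0, 0.12, 0, 0, 0.04, 0, 0, 0.12, 0.02, 0, 0.04, 0, 0, 0.12, 0.03, -0.01, 0.02, 0, 0, 0.12, 0.03, -0.01, 0, 0, 0, 0.1],
  gripper=1,
)

```text
time: 0.78
position: [293.7, 485.4, 373.0]
ee_rot: [-0.101, 0.995, -0.003, 0.001]
wrist_force: [-0.0, 0.3, -1.2]
finger_gap: 0.1
```

Emit:
drive_tool(
  moves=[0.035, -0.034, 0, 0, 0, 0, 0.038, -0.034, 0, 0, 0, 0, 0.038, -0.034, 0, 0, 0, 0, 0.038, -0.034, 0, 0, 0, 0, 0.038, -0.034, 0, 0, 0, 0, 0.038, -0.034, 0, 0, 0, 0],
)

```text
time: 1.52
position: [524.7, 276.1, 370.7]
ee_rot: [-0.103, 0.995, -0.003, -0.0]
wrist_force: [0.8, 1.2, 0.4]
finger_gap: -0.0
```

Emit:
drive_tool(
  moves=[0.03, -0.033, 0, 0, 0, 0, 0.03, -0.025, -0.03, 0, 0, 0, 0.01, -0.006, -0.04, 0, 0, 0, 0, 0, -0.04, 0, 0, 0, 0, 0, -0.04, 0, 0, 0, 0, 0, 0, 0, 0, 0],
)

```text
time: 2.28
position: [599.0, 205.3, 212.6]
ee_rot: [-0.1, 0.995, -0.004, -0.003]
wrist_force: [-0.3, 0.8, 0.9]
finger_gap: -0.2
```

Emit:
drive_tool(
  moves=[-0.005, 0.008, -0.02, 0, 0, 0, 0, 0.001, -0.01, 0, 0, 0, 0, 0, 0, 0, 0, 0],
)

```text
time: 2.65
position: [595.4, 215.0, 187.5]
ee_rot: [-0.1, 0.995, -0.003, 0.0]
wrist_force: [-0.4, -0.3, -0.3]
finger_gap: 0.2
```

```bash
python3 - <<'E'
from h import *
for n in ["side","top"]:
    a=snapshot(n)[:,:,::-1]; cv2.imwrite(f"pics/{n}1.png",a)
print(get_state()["position"])
a=cv2.imread("pics/side1.png")[195:375,290:530]; b=cv2.imread("pics/top1.png")[220:420,85:315]
cv2.imwrite("pics/c1.png",cv2.resize(a,None,fx=3,fy=3)); cv2.imwrite("pics/c2.png",cv2.resize(b,None,fx=3,fy=3))
E
```

```text
[595.65624072 214.95689481 188.08065843]
```

View pics/c1.png

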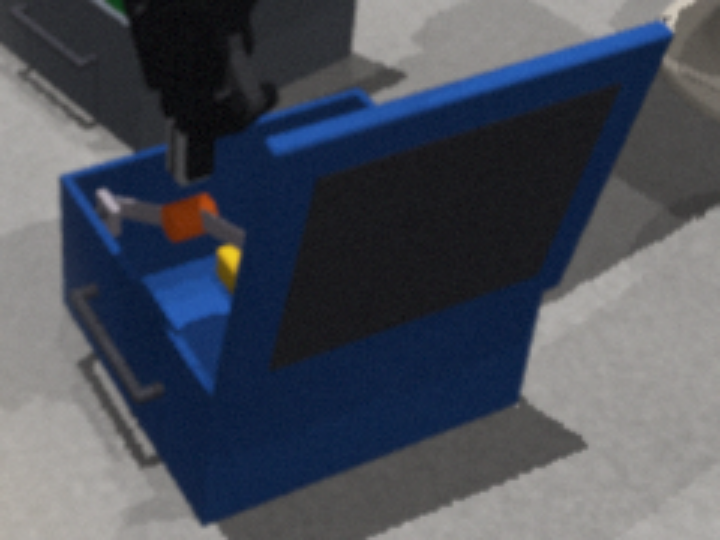

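View pics/top1.png

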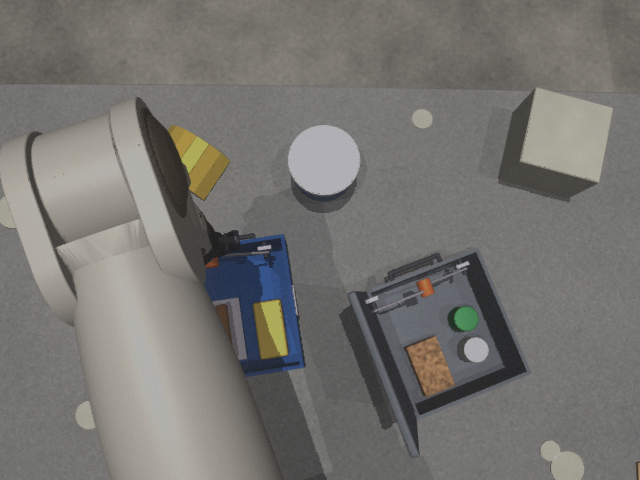

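The closed fingertips sit just above the orange knee (crop ~(190,215)). The top view shows the arm over the lid, so I'll check its clearance in the full side view before pressing.

View pics/side1.png

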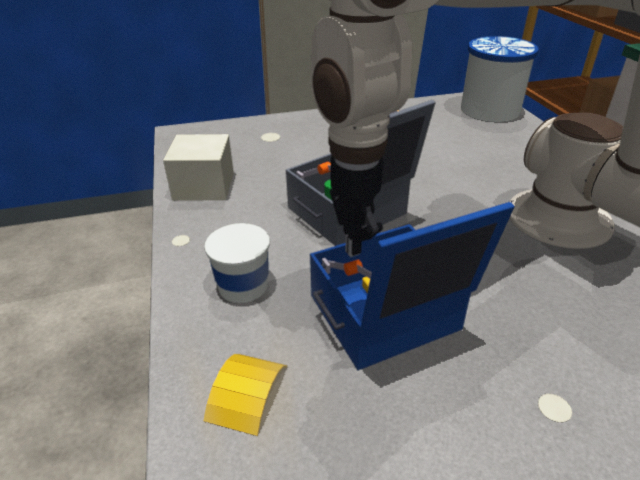

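Emit:
drive_tool(
  moves=[0, 0, -0.012, 0, 0, 0, 0, 0, -0.01, 0, 0, 0, 0, 0.001, -0.008, 0, 0, 0, 0, 0.002, -0.008, 0, 0, 0, 0, 0.002, -0.008, 0, 0, 0],
)

```text
time: 3.38
position: [596.2, 220.8, 142.6]
ee_rot: [-0.1, 0.995, -0.002, 0.003]
wrist_force: [-3.8, -2.7, 8.0]
finger_gap: 0.2
```

Emit:
drive_tool(
  moves=[-0.001, 0.002, -0.008, 0, 0, 0, -0.001, 0.002, -0.008, 0, 0, 0, 0, 0.001, -0.006, 0, 0, 0, 0, 0, 0, 0, 0, 0],
)

```text
time: 3.88
position: [596.0, 221.4, 123.2]
ee_rot: [-0.098, 0.995, -0.007, 0.006]
wrist_force: [0.2, 0.9, 1.3]
finger_gap: -0.3
```

```bash
python3 - <<'E'
from h import *
cv2.imwrite("pics/side2.png",snapshot("side")[:,:,::-1])
a=cv2.imread("pics/side2.png")[195:375,290:530]; cv2.imwrite("pics/c3.png",cv2.resize(a,None,fx=3,fy=3))
E
```

```text
(no output)
```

View pics/c3.png

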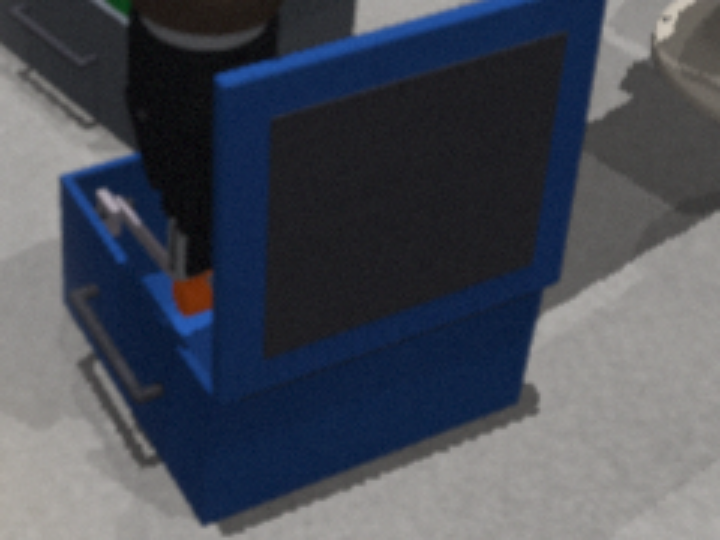

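The knee is folded well down beside the tip (crop ~(195,290)), and the lid is close to upright. I'll retreat upward next and estimate the lid angle.

Emit:
drive_tool(
  moves=[0, -0.002, 0.03, 0, 0, 0, 0, -0.004, 0.05, 0, 0, 0, 0, -0.004, 0.055, 0, 0, 0, 0, -0.002, 0.055, 0, 0, 0, -0.01, 0, 0.055, 0, 0, 0, -0.02, 0, 0.04, 0, 0, 0],
)

```text
time: 4.68
position: [563.2, 207.6, 406.6]
ee_rot: [-0.098, 0.995, -0.009, -0.0]
wrist_force: [0.2, 0.7, -0.1]
finger_gap: 0.2
```

```bash
python3 - <<'E'
from h import *
cv2.imwrite("pics/side3.png",snapshot("side")[:,:,::-1])
S=calibration("side"); Rz=R.from_euler('z',.171)
print(get_state()["position"])
for q in np.arange(0,.7,.1):
    # outer free corner rotates about hinge line (y100,z110)
    d=np.array([47,195]); c,s=np.cos(q),np.sin(q)
    y=100+d[0]*c-d[1]*s; z=110+d[0]*s+d[1]*c
    P=[Rz.apply([x,y,z])+[518.5,182,0] for x in(110,-110)]
    print(round(q,1),round(y),round(z),proj(S,np.array(P)).round(0).tolist())
E
```

```text
[560.68865029 207.42038898 412.12584267]
0.0 147 305 [[381.0, 244.0], [515.0, 204.0]]
0.1 127 309 [[373.0, 234.0], [506.0, 195.0]]
0.2 107 310 [[366.0, 225.0], [497.0, 187.0]]
0.3 87 310 [[359.0, 217.0], [488.0, 181.0]]
0.4 67 308 [[352.0, 211.0], [479.0, 176.0]]
0.5 48 304 [[346.0, 206.0], [470.0, 173.0]]
0.6 29 297 [[340.0, 203.0], [462.0, 171.0]]
```

View pics/side3.png

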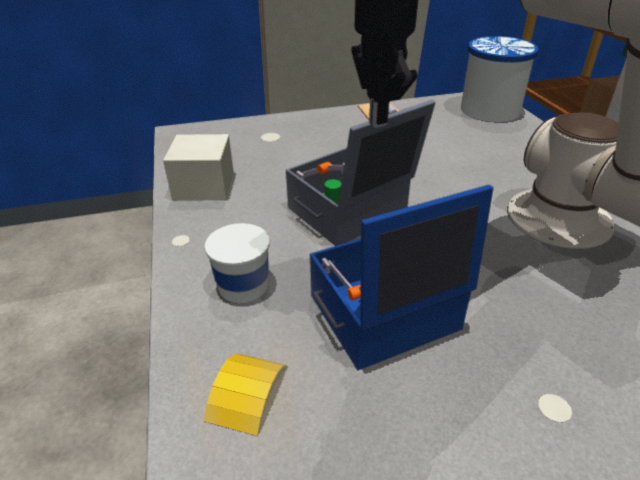

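The stay remains folded (knee at (356,292)) and the lid is lowered about 0.25 rad, so the on-the-way condition holds. Now over the top to behind the lid.

Emit:
drive_tool(
  moves=[-0.02, 0.04, 0, 0, 0, 0, -0.02, 0.04, 0, 0, 0, 0, -0.02, 0.045, 0, 0, 0, 0, -0.01, 0.02, -0.02, 0, 0, 0, 0, 0, -0.04, 0, 0, 0, 0, 0, -0.04, 0, 0, 0, 0, 0, -0.01, 0, 0, 0, 0, 0, 0, 0, 0, 0],
)

```text
time: 5.72
position: [489.0, 357.7, 292.9]
ee_rot: [-0.099, 0.995, -0.01, 0.002]
wrist_force: [0.5, -0.4, -0.0]
finger_gap: -0.1
```

```bash
python3 - <<'E'
from h import *
cv2.imwrite("pics/side4.png",snapshot("side")[:,:,::-1])
# planned arc in world, tip point on outer face at radius ~175, offset
Rz=R.from_euler('z',.171)
p=get_state()["position"]; print(p, Rz.inv().apply(p-[518.5,182,0]))
for q in [.3,.5,.7,.9,1.1,1.3,1.5,1.6,1.7,1.745]:
    th=q-np.radians(10)  # lean forward from upright
    # hinge (100,110); outer face at 12mm normal, along lid r
    r=170; n=12
    y=100-r*np.sin(th)+n*np.cos(th); z=110+r*np.cos(th)+n*np.sin(th)
    print(q,round(y),round(z),(Rz.apply([0,y,z])+[518.5,182,0]).round())
E
```

```text
[489.1038154  357.80377506 293.31559411] [  0.94870631 178.24197864 293.31559411]
0.3 91 280 [503. 271. 280.]
0.5 57 275 [509. 238. 275.]
0.7 25 263 [514. 207. 263.]
0.9 -4 245 [519. 178. 245.]
1.1 -29 222 [523. 154. 222.]
1.3 -48 194 [527. 134. 194.]
1.5 -62 163 [529. 121. 163.]
1.6 -66 146 [530. 116. 146.]
1.7 -69 130 [530. 114. 130.]
1.745 -70 122 [530. 113. 122.]
```

View pics/side4.png

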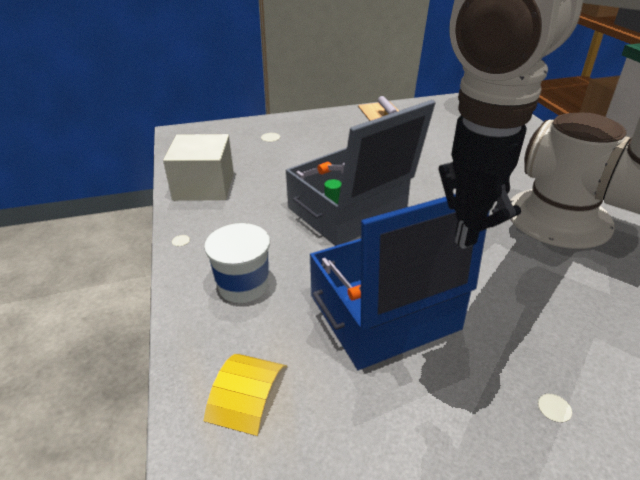

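Emit:
drive_tool(
  moves=[0.004, -0.024, -0.003, 0, 0, 0, 0.005, -0.026, -0.003, 0, 0, 0, 0.003, -0.02, -0.002, 0, 0, 0, 0.003, -0.015, -0.002, 0, 0, 0, 0.003, -0.015, -0.002, 0, 0, 0, 0.003, -0.015, -0.003, 0, 0, 0],
)

```text
time: 6.52
position: [510.7, 243.0, 280.9]
ee_rot: [-0.1, 0.995, -0.006, 0.003]
wrist_force: [-1.3, 5.3, -1.1]
finger_gap: -0.0
```

Emit:
drive_tool(
  moves=[0.003, -0.016, -0.006, 0, 0, 0, 0.003, -0.016, -0.008, 0, 0, 0, 0.003, -0.015, -0.009, 0, 0, 0, 0.002, -0.014, -0.01, 0, 0, 0, 0.002, -0.012, -0.012, 0, 0, 0],
)

```text
time: 7.15
position: [524.1, 167.7, 236.4]
ee_rot: [-0.101, 0.995, -0.004, 0.004]
wrist_force: [-0.2, 1.0, 3.3]
finger_gap: 0.3
```

Emit:
drive_tool(
  moves=[0.002, -0.012, -0.014, 0, 0, 0, 0.002, -0.01, -0.016, 0, 0, 0, 0.002, -0.009, -0.016, 0, 0, 0, 0.001, -0.006, -0.016, 0, 0, 0, 0.001, -0.005, -0.016, 0, 0, 0],
)

```text
time: 7.78
position: [532.9, 120.3, 154.5]
ee_rot: [-0.1, 0.995, -0.006, 0.005]
wrist_force: [0.4, 2.3, 2.1]
finger_gap: -0.2
```

```bash
python3 - <<'E'
from h import *
cv2.imwrite("pics/side5.png",snapshot("side")[:,:,::-1])
E
```

```text
(no output)
```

View pics/side5.png

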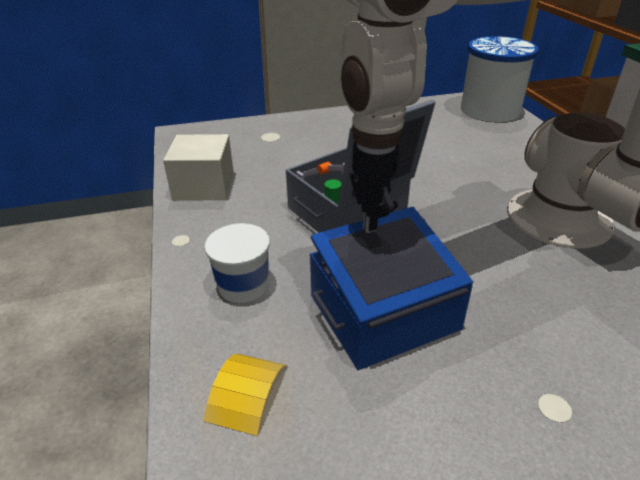

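The lid is nearly shut, with its free edge slightly raised at (315,240). Press down the rest of the way.

Emit:
drive_tool(
  moves=[0, -0.002, -0.01, 0, 0, 0, 0, -0.001, -0.008, 0, 0, 0, 0, 0, -0.006, 0, 0, 0, 0, 0, -0.003, 0, 0, 0],
)

```text
time: 8.32
position: [532.6, 116.1, 123.4]
ee_rot: [-0.1, 0.995, -0.007, 0.004]
wrist_force: [0.1, -1.0, 2.3]
finger_gap: 0.2
```

Emit:
drive_tool(
  moves=[0, 0, -0.003, 0, 0, 0, 0, 0, -0.003, 0, 0, 0],
)

```text
time: 8.57
position: [532.8, 116.2, 121.8]
ee_rot: [-0.1, 0.995, -0.007, 0.006]
wrist_force: [-11.9, -4.3, 30.4]
finger_gap: -0.3
```

Firm contact at z ≈ 122, where the shut lid's top should be. Now lift away.

Emit:
drive_tool(
  moves=[0, 0, 0.01, 0, 0, 0, 0, 0, 0.04, 0, 0, 0, 0, 0, 0.05, 0, 0, 0, 0, 0, 0.05, 0, 0, 0, -0.05, 0, 0.03, 0, 0, 0, -0.05, 0, 0, 0, 0, 0, 0, 0, 0, 0, 0, 0],
)

```text
time: 9.45
position: [429.7, 117.4, 307.4]
ee_rot: [-0.1, 0.995, -0.006, 0.005]
wrist_force: [-0.5, -0.1, 0.4]
finger_gap: 0.5
```

```bash
python3 - <<'E'
from h import *
for n in ["side","top"]: cv2.imwrite(f"pics/{n}6.png",snapshot(n)[:,:,::-1])
S=calibration("side"); Rz=R.from_euler('z',.171); s=get_state(); print(s["time"],s["position"],s["wrist_force"])
for th in (80,75):
  th=np.radians(th)+np.radians(10)
  for x in(110,-110): 
    y=100-200*np.sin(th)+12*np.cos(th); z=110+200*np.cos(th)+12*np.sin(th)
    print(x,proj(S,Rz.apply([x,y,z])+[518.5,182,0]))
a=cv2.imread("pics/side6.png")[195:375,290:530]; cv2.imwrite("pics/c6.png",cv2.resize(a,None,fx=3,fy=3))
E
```

```text
9.55 [431.76358715 117.50934208 306.51741051] [-0.15906361 -1.08208515 -0.99928771]
110 [[308.24919132 246.76936023]]
-110 [[408.70059357 217.58873063]]
110 [[308.39741811 239.94983928]]
-110 [[410.00817167 210.93852846]]
```

View pics/c6.png

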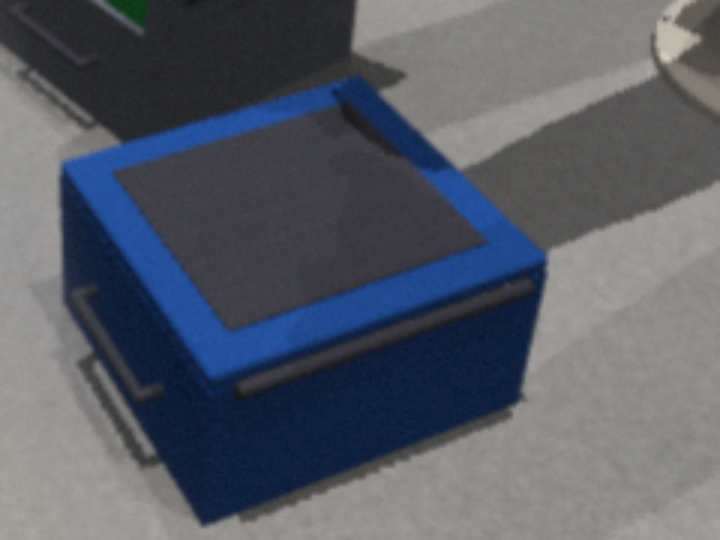

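View pics/side6.png

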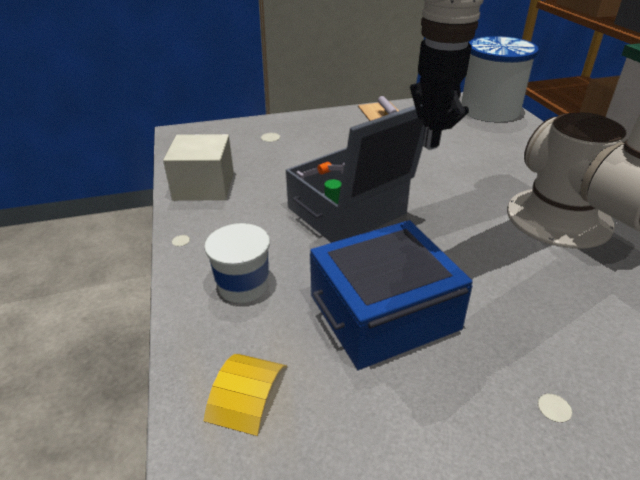

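View pics/top6.png

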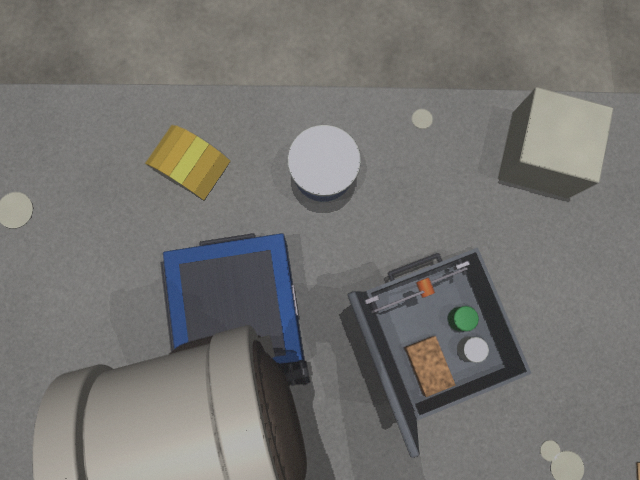

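The blue lid lies flat: its corner at (311,249) matches the shut prediction once the fit offset of about 2 px is allowed for. The grey knee at (426,288) and the tub at (324,162) haven't moved, and the hand is clear.

```bash
python3 -c "
from bench import *
print(close_job())"
```

```text
the job is handed in; nothing more can be done
None
```

The blue chest's lid is shut, and the job was handed in at about 9.6 s of the 43 s allowed; no verdict was reported.

- **What I did:** I pressed the blue knee about 40 mm down with the shut fingers. That left the stay well folded with the lid lowered only about 0.25 rad. I then pushed the lid over from behind along its arc until it met the rim at z ≈ 122 mm. The largest wrist force I saw, about 33 N, came on that final press. After that I lifted the hand clear.
- **Last checks:** In the side view the lid's free corner is at (311, 249) px, against a predicted (308, 247) for fully shut. That difference is within the 2–3 px error of my chest fit. The grey knee and the tub are at the same pixels as at the start, and the wrist force with the hand clear was about 1 N.
- **Disagreements:** Triangulating the blue knee gave a height of 153 mm, against 156 mm in the text, which is within calibration error. No checks failed.

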